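# Check a fired tile for bow with a straightedge

### The job

The oblong bisque tile has come out of the kiln bowed: show it with the straightedge. Set the straightedge down (do not drop it) lengthwise along the middle of that tile and let go, then press it lightly first at the end with the hanging hole and then at the plain end, so that it rocks down each time onto the tile. Leave it lying there, and do not disturb the round tile or the vase.

Things in the scene. Friction and masses are not known exactly. Their poses are not given: they have to be found in the camera images.
- straightedge: Flat aluminium bar 240 x 36 x 8 mm (x, y, z), 0.22 kg, on the bench; upright wooden fin grip on its middle, 80 mm along x, 18 mm thick across y, top 40 mm above the underside. Origin: centre of the underside, z up. Hanging hole 18 mm wide, 104 mm from the centre at the +x end; the -x end is plain. Press an end on the bare bar, over 60 mm from the centre.
- tile: Loose oblong bisque tile, pale buff, 260 x 170 mm (x, y), 1.5 kg. Origin: centre of the underside, z up. Bowed along x: a level band 50 mm wide across the middle is 19 mm high; both sides slope 3 degrees down to 13.5 mm at the ends. A straightedge centred along x balances on the band; 1 to 2 N on an end tips it till that end meets the slope. Brittle: never press over 60 N.
- round_tile: Loose round disc of the same bisque, 130 mm across, 16 mm thick, flat on the bench beyond the work; not to be checked. Origin: centre of its underside.
- vase: Loose cream vase with thin purple bands, 190 mm tall, up to 116 mm wide, standing on the bench to the left of the work (+y). Origin: centre of its underside.
Mind the look-alikes: they are no part of the job. Of the things like the straightedge, leave any that is yellow; of the rest the smaller one is meant.

How it is judged:
By the outcome, as a careful person would: the job done as asked, in the order asked, and still so for the second after the job is handed in, with the robot touching nothing.
It also fails if it takes over 59 s, if anything falls off the work surface, if the arm or the gripper's body presses on something with over 40 N, if the wrist force passes 120 N, or if a joint passes its speed limit or range.

### The arm

A 6-joint arm with a two-finger parallel gripper is mounted at the origin on the work surface. World frame = base frame: x ahead of the robot, y to its left, z up, the work surface at z = 0. Lengths are in m, angles in rad, forces in N, time in s.
With the tool pointing down it reaches from about 0.275 to 0.975 m from the base axis. Payload 8.4 kg.
Tool frame: the origin (TCP) lies midway between the tips of the shut fingers; the grasp point (between the pads) lies 19 mm behind it (env.grasp_offset is the z of the grasp point in the tool frame, in m); z points along the fingers, y is the line along which they close (so a half turn about z gives the same grasp; the last joint's range is limited). The gripper opens to 92 mm and grips with 3 to 60 N. Pads are 20 mm wide; open, the fingers measure 128 mm over their backs; the gripper's body (75 mm by 189 mm) begins 69 mm behind the grasp point.
Start: joints at [1.338, 0.353, 1.633, -0, 1.155, -0.002], TCP at [0.143, 0.608, 0.215] pointing down, gripper open.
Joint ranges: [-2.63, 2.63], [-0.92, 2.1], [0.06, 2.66], [-1.3, 4.44], [0, 2.69], [-3.02, 3.02]. Speed limits (rad/s): [2.22, 2.22, 2.79, 3.14, 3.14, 3.14].

### API

Orientations are given as a unit quaternion [w, x, y, z].
In Python, from workcell import env gives the robot as it stands.
- The arm moves only by the tool step_arm, never from a script. Its argument "commands" is a list of rows, each an object of numbers: "dx", "dy", "dz": the shift along the tool's x, y, z each as a share of 100 cm, from -1 to 1; "yaw": the turn about the tool's z as a share of 2 pi rad, from -1 to 1. In form: [{"dx": .., "dy": .., "dz": .., "yaw": ..}, ...]. A call has 1 to 20 rows; each row is the pose to reach, as a shift and turn from the pose commanded when the call began, along the tool's axes at that moment, turning the shorter way round; what a row does not reach only later rows make up. A row lasts 1/8 s, in which the tool goes at most 62.5 mm and 10.7 degrees, less where a joint would pass 70% of its speed; a pose out of reach is approached as far as the arm can. A call with a number of a shift or a turn outside -1 to 1 is refused whole. A call with a gripper value outside its range is refused whole. "hand" is the finger opening in mm, from 0 to 91.9, set as the call begins (left out, the last holds). The fingers move at their own pace and stop on an object; "force" is the grip in N (left out, the last holds). Time passes only in rows, so rows that repeat a pose let the fingers close. It gives the time, the measured TCP pose, the force, the opening and the grip force at its end, in the units of the state.
- env.get_state(): the state, without advancing time (a new reading comes with each control period).
- env.get_image(name): name is "side" or "top" or "wrist"; returns the picture (384x512x3 uint8, red, green, blue); there is no depth.
- env.camera_params(name): a dict with "fx", "fy", "cx", "cy" (pixels), "position" and "orientation" of the camera in the world. Camera axes: x right, y down, z forward; pixel columns grow to the right and rows downward; lengths in m; the calibration is good to about 2 mm. A picture is of the moment at which its call begins: read the wrist's pose just before it. camera_params takes no time and is no camera call; for the wrist camera it gives the pose at the moment of the call.
- env.job_done(): hands the job in; it is judged then, once.
Trained networks look in the newest picture that a camera, given by its name, has taken for a name from the list of things; names that differ only in an ending like _2 or _b are one class to them, and where a whole thing is asked for, a point or a joint stands for the part that bears it (a point fixed in the world has none). Each returns a list of dicts, best first, with "conf" (0 to 1); they miss things now and then, are a little off and sometimes report something else, mostly with a low value. They report only what shows in the picture. A call takes as long as a camera call. They do not tell look-alikes from the thing itself.
- env.spot_in(camera, query): "box" ([centre column, centre row, width, height] in pixels, round what is visible of it).
- env.landmark_of(camera, query): "point" ([column, row] in pixels: a listed point, or the origin of a listed thing).
The state is a dict: "t": time; "qpos": joint angles; "qvel": joint speeds; "joint_torque": joint torques, N m; "eef_pos": TCP position; "ee_rot": TCP orientation; "ft_force": force on the tool from outside, world axes, zero at the start; "moment": the same for the moment, N m; "width": finger opening in m; "gripper_force": force on a finger pad.
Only numpy, scipy, OpenCV 4.12 (cv2) and the standard library are available. Lean on these libraries where they do the work, as an engineer would, in place of code of your own. Each camera call takes 0.05 s, during which the arm holds its last target. There are 200 camera calls.

## Working session

There is one attempt and no reset: what is moved stays moved. The work goes in short steps, Python scripts to look and compute and a tool call to move; the robot and the scene stay as the last step left them, time stands still between calls to the robot, and variables do not carry over. Pictures are saved under pics/ and viewed, at most 10 in all, crops included, and the job is handed in when it is done.

Besides the shell and the picture viewer there is one more tool, called as name([rows], argument=value, ...), one row to a line, values as JSON. step_arm: Moves the arm, as the interface text tells. Shift numbers are shares of 100 cm and turn numbers shares of 2 pi rad, none past 1 either way. Its arguments: {"type":"object","properties":{"commands":{"type":"array","items":{"type":"object","properties":{"dx":{"type":"number","minimum":-1,"maximum":1},"dy":{"type":"number","minimum":-1,"maximum":1},"dz":{"type":"number","minimum":-1,"maximum":1},"yaw":{"type":"number","minimum":-1,"maximum":1}}}},"hand":{"type":"number"},"force":{"type":"number"}},"required":["commands"]}

```bash
mkdir -p pics; ls; cat > h.py <<'E'
import numpy as np, cv2
from scipy.spatial.transform import Rotation as R
from workcell import env
def rot(q): return R.from_quat([q[1],q[2],q[3],q[0]]).as_matrix()
def ray(p,uv,z):
    d=rot(p["orientation"])@np.array([(uv[0]-p["cx"])/p["fx"],(uv[1]-p["cy"])/p["fy"],1]); o=np.array(p["position"])
    return o+d*(z-o[2])/d[2]
def save(im,n): cv2.imwrite(f"pics/{n}.png",cv2.cvtColor(im,cv2.COLOR_RGB2BGR))
E
python3 - <<'E'
from h import *
a=env.get_image("top"); b=env.get_image("side")
save(a,"top0");save(b,"side0")
p=env.camera_params("top");print(p)
for n,z in [("straightedge",0.0),("tile",0.0),("round_tile",0),("vase",0)]:
    for c in ("spot_in","landmark_of"):
        for r in getattr(env,c)("top",n)[:4]:
            uv=r.get("point",r.get("box"))
            print(n,c,round(r["conf"],2),np.round(uv),np.round(ray(p,uv[:2],z),3))
s=env.get_state();print(s["t"],s["eef_pos"],s["ee_rot"],s["width"])
E
```

```text
pics
{'fx': 418.36865536507577, 'fy': 418.36865536507577, 'cx': 252.35777953134314, 'cy': 193.62758221944344, 'position': array([0.35228703, 0.05533295, 1.46578787]), 'orientation': array([ 0.03218581, -0.69933641,  0.7130345 , -0.03839862])}
straightedge spot_in 0.92 [375. 269.  76.  72.] [ 0.227 -0.377  0.   ]
straightedge spot_in 0.81 [174. 278.  97.  24.] [0.212 0.316 0.   ]
straightedge landmark_of 0.72 [322. 182.] [ 0.536 -0.207  0.   ]
straightedge landmark_of 0.62 [373. 269.] [ 0.229 -0.372  0.   ]
straightedge landmark_of 0.62 [176. 277.] [0.216 0.311 0.   ]
tile spot_in 0.72 [221. 184.  52.  74.] [0.535 0.152 0.   ]
tile landmark_of 0.89 [225. 184.] [0.534 0.138 0.   ]
round_tile landmark_of 0.85 [245. 128.] [0.737 0.063 0.   ]
vase spot_in 0.96 [129. 164.  39.  30.] [0.614 0.475 0.   ]
vase landmark_of 0.85 [136. 169.] [0.593 0.452 0.   ]
0.5 [0.14296665 0.60841751 0.21455097] [ 7.96815175e-06  1.15114003e-01  9.93352287e-01 -1.56074498e-05] 0.09219188356432498
```

```bash
python3 - <<'E'
import cv2
a=cv2.imread("pics/top0.png");cv2.imwrite("pics/t1.png",cv2.resize(a[90:330,90:440],(800,549),interpolation=cv2.INTER_CUBIC))
E
```

```text
(no output)
```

View pics/t1.png

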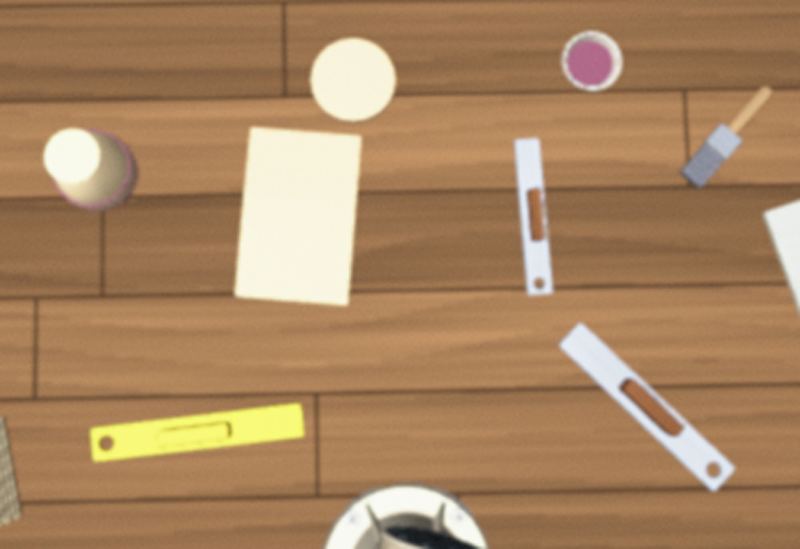

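View pics/side0.png

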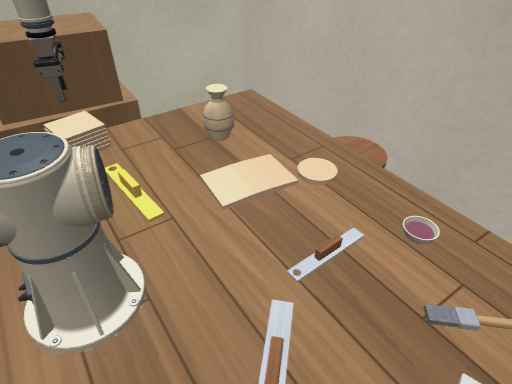

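The small aluminium straightedge is at about (324,184) in the full top image, with its hole at (326,214) towards the robot. The oblong tile is at about (220,184), and the yellow and large bars are decoys. Next I'll get precise poses by segmentation.

```bash
cat > seg.py <<'E'
from h import *
def rect(im,p,roi,f,z):
    x0,y0,x1,y1=roi; c=im[y0:y1,x0:x1].astype(int)
    m=f(c[...,0],c[...,1],c[...,2]).astype(np.uint8)
    m=cv2.morphologyEx(m,cv2.MORPH_OPEN,np.ones((3,3)))
    k=max(cv2.findContours(m,0,cv2.CHAIN_APPROX_NONE)[0],key=cv2.contourArea).reshape(-1,2)+[x0,y0]
    w=np.array([ray(p,q,z)[:2] for q in k],np.float32)
    (cx,cy),(a,b),t=cv2.minAreaRect(w)
    if b>a: t+=90;a,b=b,a
    return np.array([cx,cy,a,b,(t+90)%180-90])
E
python3 - <<'E'
from seg import *
im=cv2.cvtColor(cv2.imread("pics/top0.png"),cv2.COLOR_BGR2RGB);p=env.camera_params("top")
white=lambda r,g,b:(b>170)&(b>=r-5)
buff=lambda r,g,b:(r>225)&(g>215)&(b>170)
print(im[184,220],im[165,322])
print("se",rect(im,p,(305,140,340,225),white,.008).round(4))
print("tile",rect(im,p,(185,138,250,230),buff,.016).round(4))
print("fin",ray(p,[90+537/2.286,90+214/2.286],.04).round(3),"hole",ray(p,[90+539/2.286,90+284/2.286],.008).round(3))
print("round",ray(p,[90+353/2.286,90+79/2.286],.016).round(3))
s=env.get_state();print(s["qpos"],rot(s["ee_rot"]).round(3))
E
```

```text
[249 245 225] [229 234 241]
se [ 0.5812 -0.2028  0.1288  0.0354 -2.0043]
tile [ 0.5345  0.1528  0.2594  0.1695 -5.7552]
fin [ 0.525 -0.209  0.04 ] hole [ 0.421 -0.214  0.008]
round [0.744 0.064 0.016]
[ 1.33761339e+00  3.53020992e-01  1.63344404e+00 -2.13091575e-05
  1.15515675e+00 -2.43480270e-03] [[-0.973  0.229  0.   ]
 [ 0.229  0.973 -0.   ]
 [-0.    -0.    -1.   ]]
```

```bash
cat > plan.py <<'E'
# rows to world target in tool axes of the currently commanded pose (measured ~ commanded)
import sys
from h import *
def plan(x,y,z,ang):   # ang = world heading of tool x (deg)
    s=env.get_state();M=rot(s["ee_rot"]);d=M.T@(np.array([x,y,z])-s["eef_pos"])
    cur=np.degrees(np.arctan2(M[1,0],M[0,0])); dy=(cur-ang+180)%360-180
    print("dxyz",d.round(4),"yaw share",round(dy/360,4),"t",s["t"],"pos",np.round(s["eef_pos"],4),"head",cur.round(2))
if __name__=="__main__": plan(*map(float,sys.argv[1:]))
E
sed -i 's/^    k=max.*/    k=np.vstack([q.reshape(-1,2) for q in cv2.findContours(m,0,cv2.CHAIN_APPROX_NONE)[0] if cv2.contourArea(q)>amin])+[x0,y0]/; s/f,z):/f,z,amin=30):/' seg.py
python3 - <<'E'
from seg import *
im=cv2.cvtColor(cv2.imread("pics/top0.png"),cv2.COLOR_BGR2RGB);p=env.camera_params("top")
white=lambda r,g,b:(b>170)&(b>=r-5)
buff=lambda r,g,b:(r>225)&(g>215)&(b>170)
print("se",rect(im,p,(305,140,340,225),white,.008).round(4))
print("tile",rect(im,p,(185,138,250,230),buff,.016).round(4))
E
python3 plan.py .527 -.207 .2 183.7
```

```text
se [ 0.5284 -0.2069  0.2363  0.0369  3.0025]
tile [ 0.5546  0.1494  0.2998  0.1726 -5.8744]
dxyz [-0.5603 -0.706   0.0146] yaw share -0.047 t 0.5 pos [0.143  0.6084 0.2146] head 166.78
```

step_arm([
  {"dx": -0.56,"dy": -0.706,"dz": 0,"yaw": -0.046},
  {"dx": -0.56,"dy": -0.706,"dz": 0,"yaw": -0.046},
  {"dx": -0.56,"dy": -0.706,"dz": 0,"yaw": -0.046},
  {"dx": -0.56,"dy": -0.706,"dz": 0,"yaw": -0.046},
  {"dx": -0.56,"dy": -0.706,"dz": 0,"yaw": -0.046},
  {"dx": -0.56,"dy": -0.706,"dz": 0,"yaw": -0.046},
  {"dx": -0.56,"dy": -0.706,"dz": 0,"yaw": -0.046},
  {"dx": -0.56,"dy": -0.706,"dz": 0,"yaw": -0.046},
  {"dx": -0.56,"dy": -0.706,"dz": 0,"yaw": -0.046},
  {"dx": -0.56,"dy": -0.706,"dz": 0,"yaw": -0.046},
  {"dx": -0.56,"dy": -0.706,"dz": 0,"yaw": -0.046},
  {"dx": -0.56,"dy": -0.706,"dz": 0,"yaw": -0.046},
  {"dx": -0.56,"dy": -0.706,"dz": 0,"yaw": -0.046},
  {"dx": -0.56,"dy": -0.706,"dz": 0,"yaw": -0.046},
  {"dx": -0.56,"dy": -0.706,"dz": 0,"yaw": -0.046},
  {"dx": -0.56,"dy": -0.706,"dz": 0,"yaw": -0.046},
  {"dx": -0.56,"dy": -0.706,"dz": 0,"yaw": -0.046},
  {"dx": -0.56,"dy": -0.706,"dz": 0,"yaw": -0.046},
], hand=60)

```text
t: 2.75
eef_pos: [0.5262, -0.2058, 0.2148]
ee_rot: [-0.0, -0.03, 1.0, 0.0]
ft_force: [-0.5, 0.4, -0.2]
width: 0.0604
gripper_force: 0.0
```

```bash
python3 - <<'E'
from seg import *
p=env.camera_params("wrist");im=env.get_image("wrist");save(im,"w1")
print(p["position"],p["orientation"],p["fx"],p["cx"],p["cy"])
def pr(X):
    c=rot(p["orientation"]).T@(np.array(X)-p["position"]);return (c[:2]/c[2]*p["fx"]+[p["cx"],p["cy"]]).round()
a=np.radians(3.3);u=np.array([np.cos(a),np.sin(a)])
for d in(-.12,-.104,-.04,0,.04,.12):print(d,pr([*(np.array([.528,-.207])+d*u),.008]))
E
```

```text
[ 0.4582725  -0.20917464  0.38536824] [0.08403496 0.68055746 0.72235307 0.08936283] 301.4476198988017 258.8413733978954 192.54994660619607
-0.12 [257.  73.]
-0.104 [257.  87.]
-0.04 [257. 142.]
0 [257. 173.]
0.04 [257. 204.]
0.12 [257. 260.]
```

View pics/w1.png

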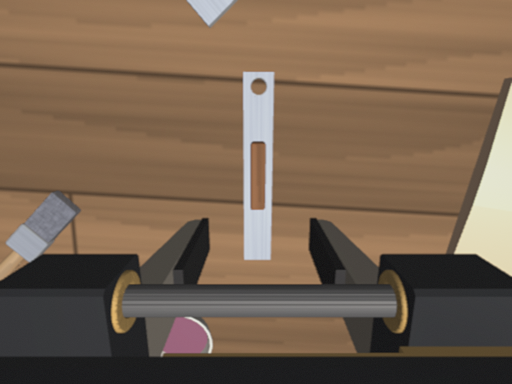

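The wrist view confirms the bar: hole at (258,86) and plain end at (257,260), which matches the prediction from the top view. Descending to grasp the fin.

step_arm([
  {"dx": -0.001,"dy": -0.001,"dz": 0.06},
  {"dx": -0.001,"dy": -0.001,"dz": 0.12},
  {"dx": -0.001,"dy": -0.001,"dz": 0.16},
  {"dx": -0.001,"dy": -0.001,"dz": 0.18},
  {"dx": -0.001,"dy": -0.001,"dz": 0.192},
  {"dx": -0.001,"dy": -0.001,"dz": 0.201},
  {"dx": -0.001,"dy": -0.001,"dz": 0.201},
])

```text
schema error: expected keys dx, dy, dz, yaw
```

step_arm([
  {"dz": 0},
  {"dz": 0},
  {"dz": 0},
  {"dz": 0},
  {"dz": 0},
  {"dz": 0},
], hand=8, force=25)

```text
schema error: expected keys dx, dy, dz, yaw
```

step_arm([
  {"dx": -0.001,"dy": -0.001,"dz": 0.06,"yaw": 0},
  {"dx": -0.001,"dy": -0.001,"dz": 0.12,"yaw": 0},
  {"dx": -0.001,"dy": -0.001,"dz": 0.16,"yaw": 0},
  {"dx": -0.001,"dy": -0.001,"dz": 0.18,"yaw": 0},
  {"dx": -0.001,"dy": -0.001,"dz": 0.192,"yaw": 0},
  {"dx": -0.001,"dy": -0.001,"dz": 0.201,"yaw": 0},
  {"dx": -0.001,"dy": -0.001,"dz": 0.201,"yaw": 0},
])

```text
t: 3.68
eef_pos: [0.5278, -0.2078, 0.0137]
ee_rot: [0.0, -0.029, 1.0, -0.0]
ft_force: [0.5, 0.1, -0.3]
width: 0.0604
gripper_force: 0.0
```

step_arm([
  {"dx": 0,"dy": 0,"dz": 0,"yaw": 0},
  {"dx": 0,"dy": 0,"dz": 0,"yaw": 0},
  {"dx": 0,"dy": 0,"dz": 0,"yaw": 0},
  {"dx": 0,"dy": 0,"dz": 0,"yaw": 0},
  {"dx": 0,"dy": 0,"dz": 0,"yaw": 0},
  {"dx": 0,"dy": 0,"dz": 0,"yaw": 0},
], hand=8, force=25)

```text
t: 4.42
eef_pos: [0.5277, -0.2079, 0.0137]
ee_rot: [0.0, -0.029, 1.0, 0.0]
ft_force: [-1.7, 1.0, 2.9]
width: 0.0178
gripper_force: 25.0
```

step_arm([
  {"dx": 0,"dy": 0,"dz": -0.015,"yaw": 0},
  {"dx": 0,"dy": 0,"dz": -0.05,"yaw": 0},
  {"dx": 0,"dy": 0,"dz": -0.09,"yaw": 0},
  {"dx": -0.003,"dy": 0.04,"dz": -0.11,"yaw": 0.003},
  {"dx": -0.006,"dy": 0.085,"dz": -0.11,"yaw": 0.006},
  {"dx": -0.011,"dy": 0.14,"dz": -0.11,"yaw": 0.01},
  {"dx": -0.015,"dy": 0.195,"dz": -0.11,"yaw": 0.014},
  {"dx": -0.019,"dy": 0.25,"dz": -0.11,"yaw": 0.018},
  {"dx": -0.023,"dy": 0.3,"dz": -0.11,"yaw": 0.022},
  {"dx": -0.026,"dy": 0.34,"dz": -0.11,"yaw": 0.0245},
  {"dx": -0.028,"dy": 0.36,"dz": -0.11,"yaw": 0.0253},
  {"dx": -0.028,"dy": 0.36,"dz": -0.11,"yaw": 0.0253},
  {"dx": -0.028,"dy": 0.36,"dz": -0.11,"yaw": 0.0253},
])

```text
t: 6.05
eef_pos: [0.5344, 0.1526, 0.1238]
ee_rot: [-0.0, 0.05, 0.999, -0.0]
ft_force: [-0.9, -0.3, -3.0]
width: 0.018
gripper_force: 25.0
```

```bash
python3 - <<'E'
from seg import *
p=env.camera_params("wrist");im=env.get_image("wrist");save(im,"w2")
s=env.get_state();M=rot(s["ee_rot"]);print(s["t"],s["eef_pos"],np.degrees(np.arctan2(M[1,0],M[0,0])),s["width"],s["ft_force"])
def pr(X):
    c=rot(p["orientation"]).T@(np.array(X)-p["position"]);return (c[:2]/c[2]*p["fx"]+[p["cx"],p["cy"]]).round()
c,sn=np.cos(np.radians(-5.75)),np.sin(np.radians(-5.75))
for X in((-.13,.085,.0135),(-.13,-.085,.0135),(.13,.085,.0135),(.13,-.085,.0135)):print("tile",X,pr([.5345+c*X[0]-sn*X[1],.1528+sn*X[0]+c*X[1],X[2]]))
zb=s["eef_pos"][2]-.0057-.008+.008
for d in(.12,.104,-.12):print("bar",d,pr(s["eef_pos"]*[1,1,0]+M[:,0]*d+[0,0,zb]))
E
```

```text
6.1 [0.53452016 0.15226285 0.12378906] 174.2055549186913 0.017692496642650574 [ 0.74782447  0.19448422 -2.32763961]
tile (-0.13, 0.085, 0.0135) [358.  42.]
tile (-0.13, -0.085, 0.0135) [159.  42.]
tile (0.13, 0.085, 0.0135) [338. 309.]
tile (0.13, -0.085, 0.0135) [179. 309.]
bar 0.12 [257.  15.]
bar 0.104 [257.  48.]
bar -0.12 [257. 387.]
```

View pics/w2.png

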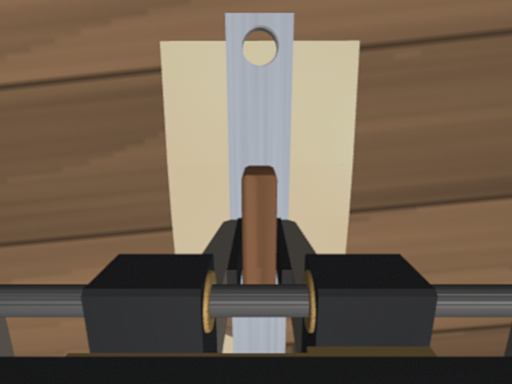

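The bar in the hand is centred at about column 259 with its hole at (260,47). The tile's edges are at columns 162 and 358, so it is centred to about a millimetre. Lowering.

step_arm([
  {"dx": 0,"dy": 0,"dz": 0.04,"yaw": 0},
  {"dx": 0,"dy": 0,"dz": 0.065,"yaw": 0},
  {"dx": 0,"dy": 0,"dz": 0.08,"yaw": 0},
  {"dx": 0,"dy": 0,"dz": 0.085,"yaw": 0},
  {"dx": 0,"dy": 0,"dz": 0.0875,"yaw": 0},
  {"dx": 0,"dy": 0,"dz": 0.0885,"yaw": 0},
  {"dx": 0,"dy": 0,"dz": 0.0895,"yaw": 0},
  {"dx": 0,"dy": 0,"dz": 0.09,"yaw": 0},
  {"dx": 0,"dy": 0,"dz": 0.09,"yaw": 0},
])

```text
t: 7.22
eef_pos: [0.5348, 0.1532, 0.0337]
ee_rot: [0.0, 0.05, 0.999, 0.0]
ft_force: [0.0, 0.1, -2.6]
width: 0.0176
gripper_force: 25.0
```

step_arm([
  {"dx": 0,"dy": 0,"dz": 0.0005,"yaw": 0},
  {"dx": 0,"dy": 0,"dz": 0.001,"yaw": 0},
  {"dx": 0,"dy": 0,"dz": 0.001,"yaw": 0},
])

```text
t: 7.6
eef_pos: [0.5347, 0.1531, 0.0327]
ee_rot: [0.0, 0.05, 0.999, 0.0]
ft_force: [-1.4, -0.7, -0.1]
width: 0.0176
gripper_force: 25.0
```

step_arm([
  {"dx": 0,"dy": 0,"dz": 0.0003,"yaw": 0},
  {"dx": 0,"dy": 0,"dz": 0.0003,"yaw": 0},
])

```text
t: 7.85
eef_pos: [0.5347, 0.1531, 0.0327]
ee_rot: [0.0, 0.05, 0.999, 0.0]
ft_force: [-2.4, -0.9, 4.7]
width: 0.0178
gripper_force: 25.0
```

In contact. I'll open the fingers and then lift away.

step_arm([
  {"dx": 0,"dy": 0,"dz": 0,"yaw": 0},
  {"dx": 0,"dy": 0,"dz": 0,"yaw": 0},
  {"dx": 0,"dy": 0,"dz": 0,"yaw": 0},
  {"dx": 0,"dy": 0,"dz": 0,"yaw": 0},
  {"dx": 0,"dy": 0,"dz": -0.01,"yaw": 0},
  {"dx": 0,"dy": 0,"dz": -0.04,"yaw": 0},
  {"dx": 0,"dy": 0,"dz": -0.08,"yaw": 0},
  {"dx": 0,"dy": 0,"dz": -0.12,"yaw": 0},
  {"dx": 0,"dy": 0,"dz": -0.12,"yaw": 0},
], hand=50)

```text
t: 8.98
eef_pos: [0.5369, 0.1538, 0.1561]
ee_rot: [0.003, 0.05, 0.999, 0.001]
ft_force: [-0.5, -0.6, -1.2]
width: 0.0502
gripper_force: 0.0
```

```bash
python3 - <<'E'
from seg import *
p=env.camera_params("wrist");im=env.get_image("wrist");b=env.get_image("side")
s=env.get_state();M=rot(s["ee_rot"]);print(s["t"],s["eef_pos"],np.degrees(np.arctan2(M[1,0],M[0,0])),s["ft_force"])
def pr(X):
    c=rot(p["orientation"]).T@(np.array(X)-p["position"]);return (c[:2]/c[2]*p["fx"]+[p["cx"],p["cy"]]).round()
for d in(.12,.104,-.12):print("bar",d,pr([.5347,.1531,.027]+M[:,0]*d))
print(env.landmark_of("wrist","straightedge")[:2])
save(np.hstack([cv2.resize(im,(400,300)),cv2.resize(b[120:240,180:340],(400,300))]),"w3")
E
```

```text
9.075 [0.53473293 0.1531302  0.15276975] 174.2262426425337 [-0.3639711   0.13766663  0.76943799]
bar 0.12 [257.  55.]
bar 0.104 [257.  74.]
bar -0.12 [257. 288.]
[{'point': [259.0, 178.6], 'conf': 0.57}]
```

View pics/w3.png

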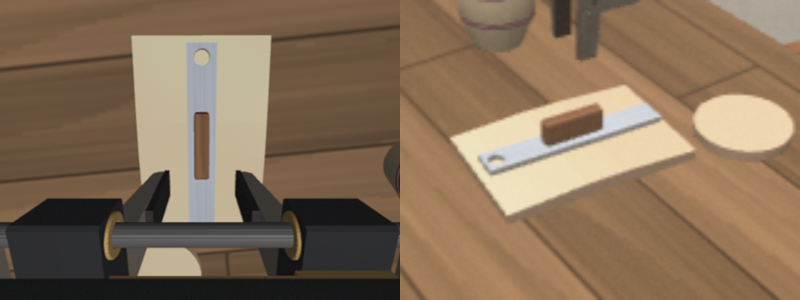

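The straightedge lies level, centred along the tile, with its hole at the robot-side end. In the left panel the hole is at (201,57). Next I'll shut the fingers and press the hole end at +82 mm.

step_arm([
  {"dx": 0.03,"dy": 0,"dz": 0,"yaw": 0},
  {"dx": 0.065,"dy": 0,"dz": 0.01,"yaw": 0},
  {"dx": 0.082,"dy": 0,"dz": 0.03,"yaw": 0},
  {"dx": 0.082,"dy": 0,"dz": 0.07,"yaw": 0},
  {"dx": 0.082,"dy": 0,"dz": 0.1,"yaw": 0},
  {"dx": 0.082,"dy": 0,"dz": 0.113,"yaw": 0},
  {"dx": 0.082,"dy": 0,"dz": 0.12,"yaw": 0},
  {"dx": 0.082,"dy": 0,"dz": 0.12,"yaw": 0},
  {"dx": 0.082,"dy": 0,"dz": 0.12,"yaw": 0},
], hand=0)

```text
t: 10.25
eef_pos: [0.4537, 0.1616, 0.033]
ee_rot: [0.001, 0.05, 0.999, 0.0]
ft_force: [-0.0, 0.4, -0.7]
width: 0.0003
gripper_force: 0.0
```

step_arm([
  {"dx": 0,"dy": 0,"dz": 0.0015,"yaw": 0},
  {"dx": 0,"dy": 0,"dz": 0.003,"yaw": 0},
  {"dx": 0,"dy": 0,"dz": 0.0045,"yaw": 0},
  {"dx": 0,"dy": 0,"dz": 0.006,"yaw": 0},
  {"dx": 0,"dy": 0,"dz": 0.007,"yaw": 0},
  {"dx": 0,"dy": 0,"dz": 0.0075,"yaw": 0},
  {"dx": 0,"dy": 0,"dz": 0.0075,"yaw": 0},
])

```text
t: 11.12
eef_pos: [0.4528, 0.1614, 0.0249]
ee_rot: [-0.0, 0.05, 0.999, -0.0]
ft_force: [-3.0, 0.8, 4.5]
width: 0.0005
gripper_force: 2.0
```

step_arm([
  {"dx": 0,"dy": 0,"dz": 0.0005,"yaw": 0},
  {"dx": 0,"dy": 0,"dz": 0.0005,"yaw": 0},
])

```text
t: 11.38
eef_pos: [0.4529, 0.1614, 0.0247]
ee_rot: [-0.0, 0.05, 0.999, -0.0]
ft_force: [-4.9, 0.1, 10.1]
width: 0.0005
gripper_force: 5.7
```

step_arm([
  {"dx": 0,"dy": 0,"dz": 0.0004,"yaw": 0},
  {"dx": 0,"dy": 0,"dz": 0.0004,"yaw": 0},
])

```text
t: 11.62
eef_pos: [0.4529, 0.1614, 0.0247]
ee_rot: [-0.0, 0.05, 0.999, 0.0]
ft_force: [-6.4, -0.9, 16.7]
width: 0.0003
gripper_force: 8.6
```

```bash
python3 - <<'E'
from seg import *
b=env.get_image("side");save(cv2.resize(b[130:230,190:310],(720,600),interpolation=cv2.INTER_CUBIC),"s4");print(env.get_state()["ft_force"])
E
```

```text
[-6.33464247 -0.88367223 17.11237029]
```

View pics/s4.png

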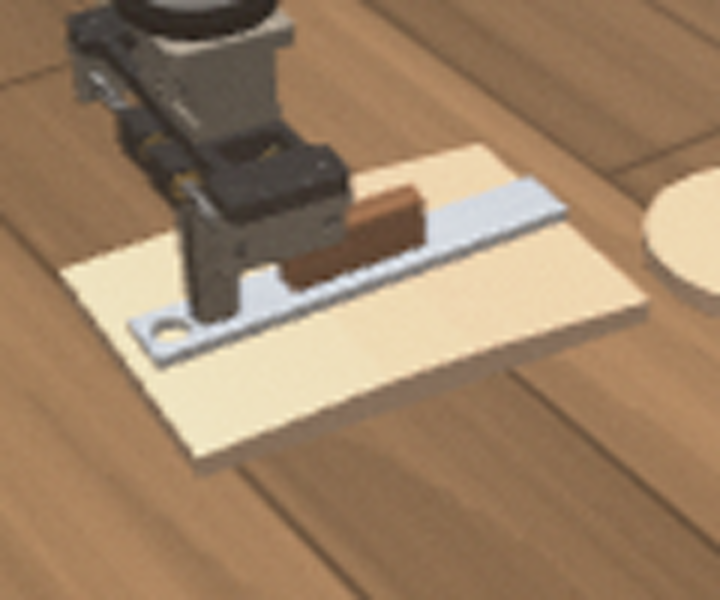

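While pressed, the hole end is flush on the near slope and the plain end is raised, at about (550,195). Lifting off, crossing over the fin, and pressing the plain end.

step_arm([
  {"dx": 0,"dy": 0,"dz": -0.001,"yaw": 0},
  {"dx": 0,"dy": 0,"dz": -0.0025,"yaw": 0},
  {"dx": 0,"dy": 0,"dz": -0.004,"yaw": 0},
  {"dx": 0,"dy": 0,"dz": -0.01,"yaw": 0},
  {"dx": 0,"dy": 0,"dz": -0.04,"yaw": 0},
  {"dx": 0,"dy": 0,"dz": -0.07,"yaw": 0},
  {"dx": -0.03,"dy": 0,"dz": -0.08,"yaw": 0},
  {"dx": -0.08,"dy": 0,"dz": -0.08,"yaw": 0},
  {"dx": -0.13,"dy": 0,"dz": -0.08,"yaw": 0},
  {"dx": -0.164,"dy": 0,"dz": -0.075,"yaw": 0},
  {"dx": -0.164,"dy": 0,"dz": -0.05,"yaw": 0},
  {"dx": -0.164,"dy": 0,"dz": -0.025,"yaw": 0},
  {"dx": -0.164,"dy": 0,"dz": -0.012,"yaw": 0},
  {"dx": -0.164,"dy": 0,"dz": -0.01,"yaw": 0},
  {"dx": -0.164,"dy": 0,"dz": -0.01,"yaw": 0},
])

```text
t: 13.55
eef_pos: [0.6167, 0.145, 0.0346]
ee_rot: [0.0, 0.05, 0.999, 0.0]
ft_force: [-0.3, 0.7, 0.2]
width: 0.0006
gripper_force: 0.0
```

```bash
python3 - <<'E'
from seg import *
b=env.get_image("side");save(cv2.resize(b[130:230,190:310],(720,600),interpolation=cv2.INTER_CUBIC),"s5");s=env.get_state();print(s["t"],s["eef_pos"],s["ft_force"])
E
```

```text
13.6 [0.61690821 0.14506409 0.0348629 ] [0.81002937 0.60626326 0.10753415]
```

View pics/s5.png

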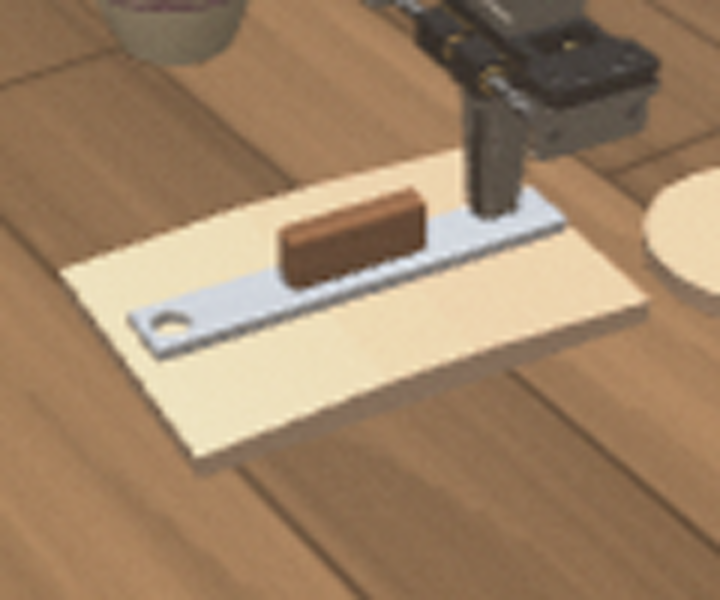

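The bar has rocked back to level and the fingers hover over the plain end at about (495,210). Pressing it.

step_arm([
  {"dx": 0,"dy": 0,"dz": 0.003,"yaw": 0},
  {"dx": 0,"dy": 0,"dz": 0.0055,"yaw": 0},
  {"dx": 0,"dy": 0,"dz": 0.007,"yaw": 0},
  {"dx": 0,"dy": 0,"dz": 0.0085,"yaw": 0},
  {"dx": 0,"dy": 0,"dz": 0.0093,"yaw": 0},
  {"dx": 0,"dy": 0,"dz": 0.0095,"yaw": 0},
  {"dx": 0,"dy": 0,"dz": 0.0095,"yaw": 0},
])

```text
t: 14.48
eef_pos: [0.6166, 0.1449, 0.0247]
ee_rot: [0.0, 0.05, 0.999, 0.0]
ft_force: [-0.3, -0.8, 3.9]
width: 0.0005
gripper_force: 2.4
```

step_arm([
  {"dx": 0,"dy": 0,"dz": 0.0006,"yaw": 0},
  {"dx": 0,"dy": 0,"dz": 0.0006,"yaw": 0},
])

```text
t: 14.72
eef_pos: [0.6166, 0.1449, 0.0246]
ee_rot: [0.0, 0.05, 0.999, 0.0]
ft_force: [-1.1, -1.2, 9.7]
width: 0.0003
gripper_force: 5.1
```

```bash
python3 - <<'E'
from seg import *
b=env.get_image("side");save(cv2.resize(b[130:230,190:310],(720,600),interpolation=cv2.INTER_CUBIC),"s6");s=env.get_state();print(s["t"],s["eef_pos"],s["ft_force"])
E
```

```text
14.775 [0.61662211 0.14488662 0.02464921] [-1.30071861 -1.21826057 10.33846977]
```

View pics/s6.png

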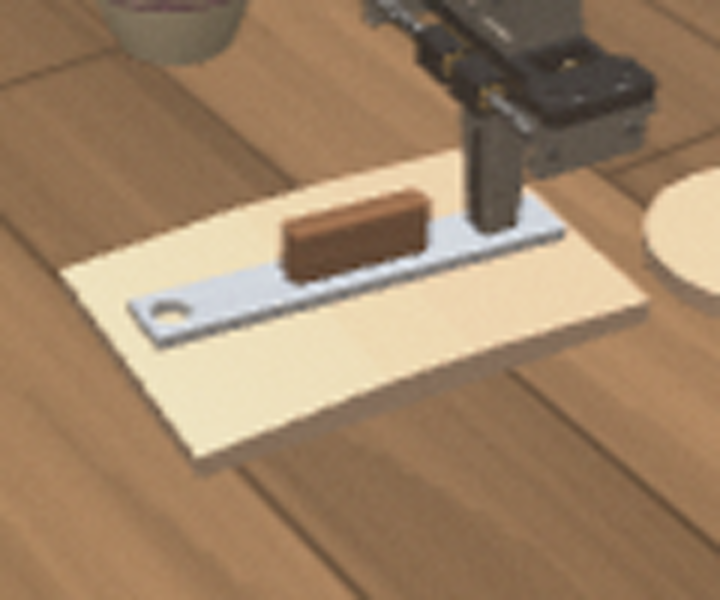

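The plain end is now down and the hole end has risen: the hole is at (170,310), against (170,322) when level. Lifting off.

step_arm([
  {"dx": 0,"dy": 0,"dz": -0.001,"yaw": 0},
  {"dx": 0,"dy": 0,"dz": -0.0025,"yaw": 0},
  {"dx": 0,"dy": 0,"dz": -0.004,"yaw": 0},
  {"dx": 0,"dy": 0,"dz": -0.012,"yaw": 0},
  {"dx": 0,"dy": 0,"dz": -0.05,"yaw": 0},
  {"dx": 0,"dy": 0,"dz": -0.1,"yaw": 0},
  {"dx": 0,"dy": 0,"dz": -0.15,"yaw": 0},
  {"dx": 0,"dy": 0,"dz": -0.17,"yaw": 0},
  {"dx": 0,"dy": 0,"dz": -0.17,"yaw": 0},
  {"dx": 0,"dy": 0,"dz": -0.17,"yaw": 0},
])

```text
t: 16.02
eef_pos: [0.6154, 0.1447, 0.1926]
ee_rot: [-0.001, 0.05, 0.999, -0.0]
ft_force: [-0.1, 0.0, 0.6]
width: 0.0004
gripper_force: 0.0
```

```bash
python3 - <<'E'
from seg import *
b=env.get_image("side");save(cv2.resize(b[70:240,180:350],(600,600),interpolation=cv2.INTER_CUBIC),"s7");s=env.get_state();print(s["t"],s["eef_pos"],s["ft_force"])
E
```

```text
16.075 [0.61528766 0.14465329 0.19224479] [-0.39135438 -0.51710644  0.48575403]
```

View pics/s7.png

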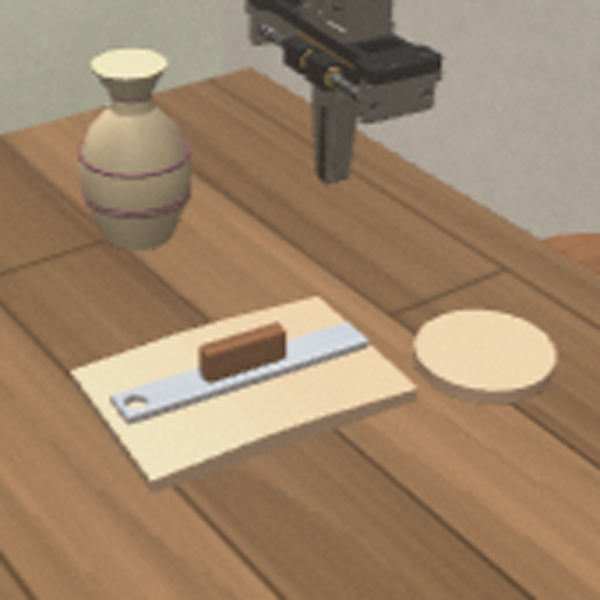

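The straightedge lies level along the middle of the tile, with its hole at (135,400). The vase and round tile look undisturbed and the arm is clear, so I'll hand it in.

```bash
python3 -c "
from workcell import env
print(env.job_done())"
```

```text
the job is handed in; nothing more can be done
None
```

The job is handed in: the straightedge was set down along the middle of the tile, pressed at the hole end (about 17 N) then the plain end (about 10 N), rocked onto the tile each time, and was left lying level with the round tile and vase untouched (about 16 s on the clock).

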